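Hang a pipette in its charging cradle

ROBOT

A 6-joint arm with a two-finger parallel gripper is mounted at the origin on the work surface. World frame = base frame: x ahead of the robot, y to its left, z up, the work surface at z = 0. Lengths are in m, angles in rad, forces in N, time in s.
With the tool pointing down it reaches from about 0.3 to 0.75 m from the base axis. Payload 8.5 kg.
Tool frame: the origin (TCP) lies midway between the tips of the shut fingers; the grasp point (between the pads) lies 19 mm behind it; z points along the fingers, y is the line along which they close (so a half turn about z gives the same grasp; the last joint's range is limited). The gripper opens to 88 mm and grips with 3 to 60 N. Pads are 18 mm wide; open, the fingers measure 123 mm over their backs; the gripper's body (75 mm by 187 mm) begins 45 mm behind the grasp point.
Start: joints at [-1.341, 0.381, 1.297, -0, 1.464, -0.215], TCP at [0.237, -0.496, 0.239] pointing down, gripper open.
Joint ranges: [-3.11, 3.11], [-0.89, 2.33], [0.22, 2.48], [-1.42, 4.56], [0.17, 2.85], [-2.88, 2.88]. Speed limits (rad/s): [2.39, 2.39, 3.14, 3.14, 3.14, 3.14].

INTERFACE

Orientations are given as a unit quaternion [w, x, y, z].
In Python, from rig import r gives the robot as it stands. The module is installed in compiled form; this text tells all that it offers.
- The arm moves only by the tool jog_arm, never from a script. Its argument "targets" is a list of rows, each an object of numbers: "dx", "dy", "dz": the shift along the world's x, y, z in cm; "yaw": the turn about the world's z in degrees; "hand": the closure, from 0 (fully open) to 1 (shut). A call has 1 to 20 rows; each row shifts and turns the commanded pose from where the row before left it; what a row does not reach is not made up. A row lasts 1/8 s, in which the tool goes at most 62.5 mm and 10.7 degrees, less where a joint would pass 70% of its speed; a pose out of reach is approached as far as the arm can. A call is refused whole if a number of a shift passes 6.25 or a number of a turn 10.7, either way. A call with a gripper value outside its range is refused whole. The fingers move at their own pace and stop on an object; "grip_force" is the grip in N (left out, the last holds). Time passes only in rows, so rows that do not move let the fingers close. It gives the time, the measured TCP pose, the force, the opening and the grip force at its end, in the units of the state.
- r.get_state(): the state, without advancing time (a new reading comes with each control period).
- r.capture(name): name is "scene" or "side" or "wrist"; returns (picture, depth): 384x512x3 uint8, blue, green, red; 384x512 float32, m along the optical axis (not along the pixel's ray), 0 where there is no reading.
- r.camera_info(name): a dict with "vertical_fov" (degrees; the focal length in pixels is half the picture's height over the tangent of half this angle, whatever the lens; pixels are square), "cx", "cy" (the principal point, pixels), "T" (4x4, takes a point from camera to world coordinates). Camera axes: x right, y down, z forward; pixel columns grow to the right and rows downward; lengths in m; the calibration is good to about 2 mm. A picture is of the moment at which its call begins: read the wrist's pose just before it. camera_info takes no time and is no camera call; for the wrist camera it gives the pose at the moment of the call.
- r.sign_off(): hands the job in; it is judged then, once.
The state is a dict: "clock": time; "q": joint angles; "joint_vel": joint speeds; "joint_torque": joint torques, N m; "tcp_pos": TCP position; "tcp_rot": TCP orientation; "contact_force": force on the tool from outside, world axes, zero at the start; "wrist_torque": the same for the moment, N m; "grip_width": finger opening in m; "grasp_force": force on a finger pad.
Only numpy, scipy, OpenCV 4.12 (cv2) and the standard library are available. Lean on these libraries where they do the work, as an engineer would, in place of code of your own. Each camera call takes 0.05 s, during which the arm holds its last target. There are 200 camera calls.

TASK

Take the long-necked electronic pipette out of its bench holder and hang it by its hook in the charging cradle on the rack, in the gap between the two pipettes already hanging there, without shifting those. The cradle's exact place and height have to be found by gentle touch: once the hook has dropped between its cheeks, push the pipette down until the charging shoe is fully down, never pressing with more than 25 N, then let go. Leave the other things on the bench alone.

Things in the scene. Friction and masses are not known exactly. Their poses are not given: they have to be found in the camera images.
- pipette: Long-necked white pipette, 0.08 to 0.17 kg, 219 mm tall, upright. Origin: centre of its tip; z up, x towards its hook. Heights above the tip: round shaft 14 mm wide to 88; body 24 (x) x 28 (y) mm from 85 to 153; neck 22 x 22 mm from 153 to 205, all faces free (grip here, above 170); button 16 mm wide to 219.
- hook (a point): On the pipette, in the middle of the underside of its hook's level arm: 18 mm from the pipette's axis along x, 140 mm above its tip, same axes. Arm 14 mm wide (y), 10 mm thick, from the body (x = 12 mm) to x = 29 mm from the axis; at its end a lip 5 mm thick hangs 16 mm below this point. The slot between body and lip is 12 mm wide (x), open below.
- holder: Fixed grey block 84 x 84 x 60 mm with a round well 15.6 mm wide, 50 mm deep, in its middle; the pipette's tip stands on the well's floor 10 mm above the bench. Origin: centre of its underside, z up.
- rack: Fixed rack: base 130 x 320 x 6 mm, two 14 mm posts (y = +-148 mm) and between them an upright metal plate 8 mm thick (x = -4 to 4), 284 mm long (y), 85 to 150 mm high; its top edge is the rail. Origin: at bench level under the plate's middle; z up, x away from the robot's side. Pipettes hang on the -x face, hooks over the plate to +x.
- charger: Charger on the rack, axes as the rack's; origin at bench level, in the plate's mid-thickness, at the housing's middle. White housing 56 mm wide (y) on the plate's +x face to x = 40 mm, 85 to 135 mm high. The neighbours hang 36.5 to 39.5 mm to either side. Fully home, the pipette's tip is 18 to 25 mm above this origin (by the cradle's height) and 16 to 20 mm to its -x.
- cradle_zone (a point): Point on the charger 174 mm above its origin. The cradle: two rigid cheeks on the plate (8 mm thick, 12.5 mm wide in y, edges rounded 0.8 mm), an open notch 17 mm wide between them for the hook's arm. It is clamped differently each time: the notch's middle up to 6 mm to either side (y), the cheeks' tops 0 to 7 mm above this point. Not reported; feel or see it.
- shoe (a joint): How far the metal shoe in the cradle's notch is pressed down: 0 = up (top 10 mm below the cheeks' tops), 0.006 m = fully down at a rigid stop. The hook arm's underside lands on it. Stiff with friction: about 5 N moves it, it does not sink under the pipette's weight and stays where it is left.
- short_a: Short white pipette, 185 mm tall, with a round 22 mm head. Body 24 (x) x 28 (y) mm, 85 to 153 mm above the tip; hook as on the long-necked one, arm underside 140 mm above the tip. Origin: centre of the tip; x towards its hook, z up. Hangs loose on the rail beside the charger; about 0.5 N slides it along.
- short_b: Short white pipette, 179 mm tall, with a flat 18 x 24 mm head, shaft 18 mm wide. Body 24 (x) x 28 (y) mm, 85 to 153 mm above the tip; hook as on the long-necked one, arm underside 140 mm above the tip. Origin: centre of the tip; x towards its hook, z up. Hangs loose on the rail beside the charger; about 0.5 N slides it along.
- vialtray: Bystander: open red tray 110 x 160 x 35 mm (46 mm to the vial caps) with small vials. Origin: centre of underside.
- timer: Bystander: flat white bench timer 55 x 65 x 18 mm. Origin: centre of underside.
- flask: Bystander: glass bottle, 80 mm diameter, 150 mm tall. Origin: centre of underside.
Things that resemble listed ones, but are neither listed nor needed, are in the scene too. What is shaped like the pipette but purple or red is not meant. What is shaped like the short_a but purple is not meant.

How it is judged:
On the way, in this order (a step that is already met when the one before it is completed fails the run):
1. the pipette is lifted clear of the holder (height (world z) of pipette above 0.07 m and value of joint shoe below 0.002 m), for 0.1 s.
2. its hook is in the cradle and the shoe is fully down (y of pipette in the frame of charger between -0.0095 and 0.0095 m and x of pipette in the frame of charger between -0.024 and -0.01 m and z of pipette in the frame of charger between 0.013 and 0.0275 m and angle between pipette's own z axis and vertical below 0.12 rad and value of joint shoe above 0.005 m), for 0.2 s.
At the end, for the whole second after the job is handed in: Pipette let go and at rest on the cradle: tip 13 to 27.5 mm above the bench, within 9.5 mm of the charger's middle along the rail, 10 to 24 mm before the plate's mid-plane, tilt under 0.12 rad, shoe down over 5 of 6 mm; short pipettes within 10 mm of their start, tilt under 0.2 rad (all of step 2 and linear speed of pipette below 0.02 m/s and contact force between pipette and charger above 0.3 N and not (distance of short_a from where it was at the start of the episode above 0.01 m) and not (distance of short_b from where it was at the start of the episode above 0.01 m) and angle between each of short_a, short_b's own z axis and vertical below 0.2 rad); the robot touches nothing.
It fails at once if the long-necked pipette is pressed against the charger or the rack with more than 25 N (contact force between pipette and charger above 25 N or contact force between pipette and rack above 25 N).
It fails at once if a hanging neighbour is shifted by more than 10 mm or tipped by more than 0.2 rad (distance of any of short_a, short_b from where it was at the start of the episode above 0.01 m or angle between any of short_a, short_b's own z axis and vertical above 0.2 rad).
It fails at once if a hanging neighbour is pushed with more than 8 N by the pipette or the robot (contact force between any of short_a, short_b and pipette above 8 N or contact force between any of short_a, short_b and the arm above 8 N or contact force between any of short_a, short_b and the fingers above 8 N).
It fails at once if the tray, timer or bottle is moved by more than 20 mm (distance of any of vialtray, timer, flask from where it was at the start of the episode above 0.02 m).
It also fails if it takes over 64 s, if anything falls off the work surface, if the arm or the gripper's body presses on something with over 40 N, if the wrist force passes 120 N, or if a joint passes its speed limit or range.

## Working session

There is one attempt and no reset: what is moved stays moved. The work goes in short steps, Python scripts to look and compute and a tool call to move; the robot and the scene stay as the last step left them, time stands still between calls to the robot, and variables do not carry over. Pictures are saved under pics/ and viewed, at most 13 in all, crops included, and the job is handed in when it is done.

Besides the shell and the picture viewer there is one more tool, called after "Call:" as a command line: name --argument value ..., lists and objects as JSON in quotes. jog_arm: Moves the arm, as the interface text tells. Its arguments: {"type":"object","properties":{"targets":{"type":"array"},"grip_force":{"type":"number"}},"required":["targets"]}

```bash
mkdir -p pics
cat > h.py <<'E'
import numpy as np,cv2
from rig import r
def K(n):
    i=r.camera_info(n);f=192/np.tan(np.radians(i["vertical_fov"])/2);return f,i["cx"],i["cy"],np.array(i["T"])
def cloud(n):
    f,cx,cy,T=K(n);im,d=r.capture(n)
    v,u=np.mgrid[:384,:512]
    P=np.dstack([(u-cx)/f*d,(v-cy)/f*d,d])@T[:3,:3].T+T[:3,3]
    P[d==0]=np.nan
    return im,d,P
def ray_plane(n,u,v,z):
    f,cx,cy,T=K(n);d=T[:3,:3]@np.array([(u-cx)/f,(v-cy)/f,1]);o=T[:3,3];return o+d*(z-o[2])/d[2]
E
python3 - <<'E'
from h import *
for n in ("scene","side"):
    im,d,P=cloud(n);np.savez(f"{n}0.npz",im=im,P=P)
    cv2.imwrite(f"pics/{n}0.png",cv2.resize(im,(768,576)))
    f,cx,cy,T=K(n);print(n,f,cx,cy,T.round(3).tolist())
print(r.get_state())
E
```

```text
scene 452.3938977259869 252.17356546880055 188.48696769160006 [[0.895, 0.298, -0.332, 0.97], [0.446, -0.628, 0.638, -0.789], [-0.018, -0.719, -0.695, 0.927], [0.0, 0.0, 0.0, 1.0]]
side 446.7116053204199 258.0010637371436 191.3696441735583 [[-0.978, -0.114, 0.173, 0.381], [-0.207, 0.561, -0.801, 0.918], [-0.005, -0.82, -0.573, 0.792], [0.0, 0.0, 0.0, 1.0]]
{'clock': 0.1, 'q': array([-1.34130066e+00,  3.81156641e-01,  1.29816054e+00, -2.31438381e-05,
        1.46356394e+00, -2.15296073e-01]), 'joint_vel': array([ 1.34519458e-04,  3.08227269e-04, -2.02952983e-03, -3.52014648e-06,
        1.24478116e-03, -9.53851473e-04]), 'joint_torque': array([ 2.63148169e-03, -4.38648963e+01, -2.24914366e+01,  7.14152190e-02,
        3.41424427e-02, -4.66100153e-05]), 'tcp_pos': array([ 0.23658679, -0.49624731,  0.23819269]), 'tcp_rot': array([-6.44137888e-04,  9.75371322e-01,  2.20568287e-01, -1.60782655e-05]), 'contact_force': array([ 0.61061091,  0.17853757, -0.06361238]), 'wrist_torque': array([-0.00823119,  0.00508117, -0.01531761]), 'grasp_force': 0.0, 'grip_width': 0.0879269042632026}
```

View pics/scene0.png

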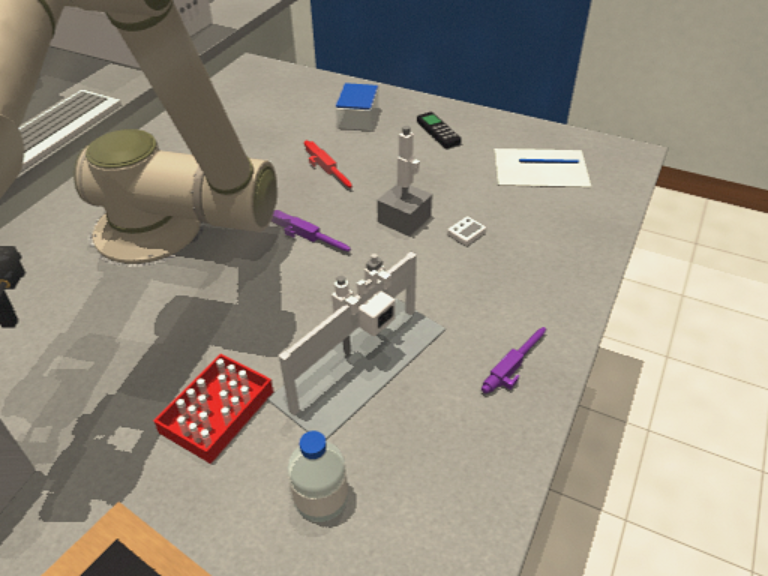

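View pics/side0.png

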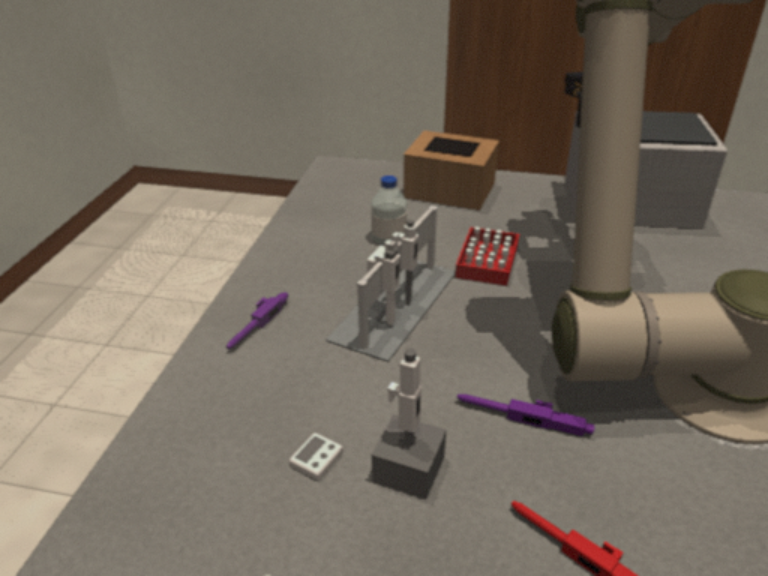

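Scene (768-px scale): pipette upright in its holder at (405,165); rack from (290,390) to (412,270) with the shorts hanging at (342,290) and (375,270) and the charger housing at (377,312). In the side view the pipette is at (408,390) and the rack runs from (365,310) to (430,220). The hook points left there, which is roughly world +x.

```bash
python3 - <<'E'
import numpy as np,cv2
def show(name,box,bands):
    z=np.load(name+"0.npz");P=z['P'];im=z['im']
    u0,v0,u1,v1=[int(a/1.5) for a in box]
    p=P[v0:v1,u0:u1].reshape(-1,3);c=im[v0:v1,u0:u1].reshape(-1,3)
    for a,b in bands:
        m=(p[:,2]>a)&(p[:,2]<b);q=p[m]
        if len(q)<4: print(name,a,b,len(q));continue
        (cx,cy),(w,h),ang=cv2.minAreaRect((q[:,:2]*1000).astype(np.float32))
        print(name,a,b,len(q),"rect",round(cx,1),round(cy,1),round(w,1),round(h,1),round(ang,1),"med",np.median(q,0).round(4), "col",np.median(c[m],0))
b=[(.055,.065),(.075,.092),(.1,.13),(.135,.16),(.165,.18),(.18,.213),(.217,.24)]
show("scene",(375,120,435,240),b)
show("side",(370,345,450,495),b)
b=[(.001,.012),(.08,.13),(.142,.148),(.149,.156),(.157,.17),(.17,.18),(.18,.19),(.19,.2),(.2,.215)]
show("scene",(275,245,450,440),b)
show("side",(325,200,458,360),b)
E
python3 - <<'E'
import cv2,numpy as np
a=cv2.imread('pics/scene0.png');b=cv2.imread('pics/side0.png')
f=lambda i,x,y,w,h:cv2.resize(i[y:y+h,x:x+w],(390,560),interpolation=cv2.INTER_CUBIC)
cv2.imwrite('pics/c1.png',np.hstack([f(a,300,240,125,180),f(b,340,195,125,180)]))
E
```

```text
scene 0.055 0.065 413 rect 490.3 264.4 91.2 88.7 78.3 med [0.4966 0.2569 0.0593] col [123. 133. 139.]
scene 0.075 0.092 19 rect 492.5 262.3 13.1 9.3 31.7 med [0.4934 0.262  0.0809] col [59. 64. 69.]
scene 0.1 0.13 85 rect 496.0 257.2 32.4 24.9 34.8 med [0.4985 0.2548 0.1152] col [108. 117. 126.]
scene 0.135 0.16 107 rect 499.2 260.4 45.3 26.2 3.7 med [0.5016 0.2555 0.1495] col [109. 119. 128.]
scene 0.165 0.18 42 rect 495.4 258.8 27.6 15.9 33.2 med [0.4969 0.2575 0.1722] col [109. 118. 127.]
scene 0.18 0.213 98 rect 495.8 260.4 29.1 21.2 38.6 med [0.4957 0.2574 0.1966] col [109.  119.5 127. ]
scene 0.217 0.24 31 rect 492.2 262.4 14.9 17.5 16.3 med [0.4934 0.2616 0.2254] col [ 88.  98. 102.]
side 0.055 0.065 1084 rect 490.0 265.7 87.0 85.3 80.7 med [0.484  0.2744 0.0599] col [ 92.  99. 105.]
side 0.075 0.092 27 rect 489.9 269.9 12.9 6.6 5.8 med [0.4894 0.2703 0.0811] col [44. 48. 50.]
side 0.1 0.13 149 rect 487.1 274.0 32.2 18.2 28.5 med [0.4884 0.2784 0.1146] col [84. 90. 97.]
side 0.135 0.16 192 rect 499.5 268.6 25.3 43.5 81.6 med [0.4952 0.2765 0.1504] col [85. 91. 99.]
side 0.165 
[... 1375 characters left out ...]
148 106 rect 570.6 -126.3 309.4 44.5 73.2 med [ 0.5792 -0.0567  0.1452] col [80. 87. 93.]
side 0.149 0.156 177 rect 570.2 -125.0 309.5 41.2 72.9 med [ 0.5822 -0.056   0.1509] col [114. 124. 132.]
side 0.157 0.17 156 rect 580.6 -94.4 105.6 41.6 74.0 med [ 0.5802 -0.0716  0.1619] col [116.  125.5 132.5]
side 0.17 0.18 96 rect 580.6 -88.7 91.1 32.4 73.7 med [ 0.582  -0.0837  0.1756] col [84. 92. 98.]
side 0.18 0.19 45 rect 570.1 -91.7 88.4 21.5 78.9 med [ 0.5687 -0.1233  0.1848] col [104. 111. 119.]
side 0.19 0.2 20 rect 572.6 -96.5 80.7 10.9 72.6 med [ 0.5625 -0.128   0.194 ] col [ 93.5 100.5 107. ]
side 0.2 0.215 5 rect 489.8 263.0 21.4 3.3 21.3 med [0.4818 0.2602 0.2145] col [152. 165. 171.]
```

View pics/c1.png

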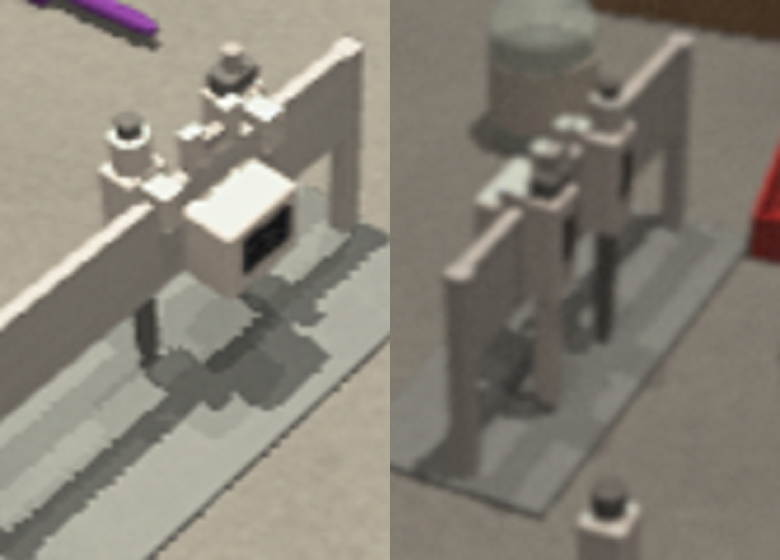

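The crop shows short heads at (128,130) and (232,65) in the left half, with the cradle cheeks at (200,130) between them. Next I'll take wrist close-ups, after checking where that camera sits on the tool.

Run:
```python
from h import *
from scipy.spatial.transform import Rotation as R
s=r.get_state();q=s['tcp_rot'];Rt=R.from_quat([*q[1:],q[0]]).as_matrix()
f,cx,cy,T=K("wrist");print(f,(Rt.T@(T[:3,3]-s['tcp_pos'])).round(4),(Rt.T@T[:3,:3]).round(3),Rt.round(3))
```

```text
295.93178801182614 [ 0.0829  0.0002 -0.1467] [[ 0.    -0.947 -0.32 ]
 [ 1.     0.    -0.   ]
 [ 0.    -0.32   0.947]] [[ 0.903  0.43  -0.   ]
 [ 0.43  -0.903  0.001]
 [ 0.    -0.001 -1.   ]]
```

Call:
jog_arm --targets '[{"dx": 2.8,"dy": 3.3,"dz": 1.5,"yaw": 4},{"dx": 2.8,"dy": 3.3,"dz": 1.5,"yaw": 4},{"dx": 2.8,"dy": 3.3,"dz": 1.5,"yaw": 4},{"dx": 2.8,"dy": 3.3,"dz": 1.5,"yaw": 4},{"dx": 2.8,"dy": 3.3,"yaw": 4},{"dx": 2.8,"dy": 3.3,"yaw": 4},{"dx": 2.8,"dy": 3.3,"yaw": 4},{"dx": 2.8,"dy": 3.3,"yaw": 4},{"dx": 2.8,"dy": 3.3,"yaw": 4},{"dx": 2.8,"dy": 3.3,"yaw": 4},{"dx": 2.8,"dy": 3.3,"yaw": 4},{"dx": 2.8,"dy": 3.3,"yaw": 4},{},{}]'

```text
schema error: expected keys dx, dy, dz, yaw, hand
```

Run:
```python
from h import *
s=r.get_state();print(s['clock'],s['tcp_pos'],s['tcp_rot'])
im,d,P=cloud("wrist");np.savez("wrist1.npz",im=im,P=P,T=K("wrist")[3]);cv2.imwrite("pics/w1.png",cv2.resize(im,(768,576)))
```

```text
0.1 [ 0.23658679 -0.49624731  0.23819269] [-6.44137888e-04  9.75371322e-01  2.20568287e-01 -1.60782655e-05]
```

View pics/w1.png

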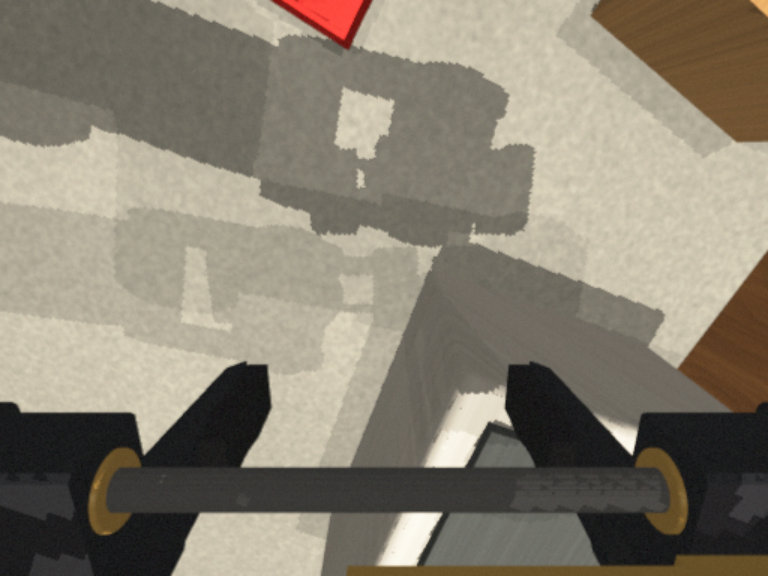

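The move was refused because every key is required, so the picture shows only the start view (fingers at the bottom, tray corner at the top). I'll resend with all keys.

Call:
jog_arm --targets '[{"dx": 2.8,"dy": 3.3,"dz": 1.5,"yaw": 4,"hand": 0},{"dx": 2.8,"dy": 3.3,"dz": 1.5,"yaw": 4,"hand": 0},{"dx": 2.8,"dy": 3.3,"dz": 1.5,"yaw": 4,"hand": 0},{"dx": 2.8,"dy": 3.3,"dz": 1.5,"yaw": 4,"hand": 0},{"dx": 2.8,"dy": 3.3,"dz": 0,"yaw": 4,"hand": 0},{"dx": 2.8,"dy": 3.3,"dz": 0,"yaw": 4,"hand": 0},{"dx": 2.8,"dy": 3.3,"dz": 0,"yaw": 4,"hand": 0},{"dx": 2.8,"dy": 3.3,"dz": 0,"yaw": 4,"hand": 0},{"dx": 2.8,"dy": 3.3,"dz": 0,"yaw": 4,"hand": 0},{"dx": 2.8,"dy": 3.3,"dz": 0,"yaw": 4,"hand": 0},{"dx": 2.8,"dy": 3.3,"dz": 0,"yaw": 4,"hand": 0},{"dx": 2.8,"dy": 3.3,"dz": 0,"yaw": 4,"hand": 0},{"dx": 0,"dy": 0,"dz": 0,"yaw": 0,"hand": 0},{"dx": 0,"dy": 0,"dz": 0,"yaw": 0,"hand": 0}]'

```text
clock: 1.9
tcp_pos: [0.5723, -0.1008, 0.2985]
tcp_rot: [-0.0, 0.802, 0.598, -0.0]
contact_force: [-0.6, -0.5, -0.1]
grip_width: 0.0882
grasp_force: 0.0
```

Run:
```python
from h import *
s=r.get_state();print(s['clock'],s['tcp_pos'],s['tcp_rot'])
im,d,P=cloud("wrist");np.savez("wrist1.npz",im=im,P=P,T=K("wrist")[3]);cv2.imwrite("pics/w1b.png",cv2.resize(im,(768,576)))
```

```text
1.9 [ 0.57231853 -0.10080113  0.2984594 ] [-2.36719990e-04  8.01523374e-01  5.97963307e-01 -3.30982583e-04]
```

View pics/w1b.png

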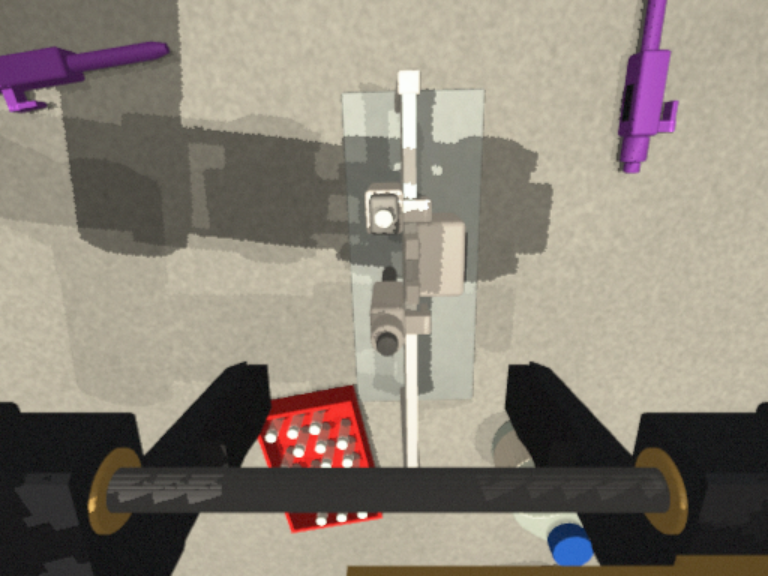

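Good overhead view: rail at column ~410, shorts at (383,215) and (387,330), housing at (442,258), cheeks around (411,240) and (411,290). Now I'll measure these in the rack's axes.

Run:
```python
from h import *
z=np.load("wrist1.npz");P=z['P'].copy();im=z['im']
# rail top points, cropped in pixels (768 scale -> /1.5)
def box(u0,v0,u1,v1):
    s=np.s_[int(v0/1.5):int(v1/1.5),int(u0/1.5):int(u1/1.5)];return P[s].reshape(-1,3)
a=box(395,70,425,465);a=a[(a[:,2]>.146)&(a[:,2]<.154)]
vx,vy,x0,y0=cv2.fitLine((a[:,:2]*1000).astype(np.float32),cv2.DIST_HUBER,0,.01,.01).ravel()
if vy<0:vx,vy=-vx,-vy
t=a[:,:2]@[vx,vy]*1000;print("rail dir deg",np.degrees(np.arctan2(vy,vx)),"z",np.median(a[:,2]),"pt",x0,y0,len(a),"extent",t.min(),t.max())
ey=np.array([vx,vy]);ex=np.array([vy,-vx]);o=np.array([x0,y0])
X=(P[...,:2]*1000-o)@ex;Y=(P[...,:2]*1000-o)@ey;Z=P[...,2]*1000
w=(t-o@ey);print("rail width",np.percentile((a[:,:2]*1000-o)@ex,[3,97]),"Y ends",w.min(),w.max())
m=(Z>128)&(Z<140)&(X>6)&(X<45);print("housing Y",np.percentile(Y[m],[1,99]),"X",np.percentile(X[m],[1,99]),"z",np.median(Z[m]))
c=np.percentile(Y[m],[1,99]).mean()
for i in range(-60,61,2):
    m=(np.abs(X)<4.5)&(np.abs(Y-c-i)<1)&(Z>100)
    if m.any():print(i,np.percentile(Z[m],[10,50,90]).round(0),end='; ')
print()
for lo,hi in((-30,-50),):
  for sgn in(1,-1):
    m=(np.abs(Y-c-sgn*38)<25)&(Z>168)&(X>-40)&(X<-5);print(sgn,"head Z",np.percentile(Z[m],[5,50,98]),"X",np.percentile(X[m],[2,98]),"Y-c",np.percentile(Y[m]-c,[2,98]))
    m=(np.abs(Y-c-sgn*38)<25)&(Z>156)&(Z<165)&(X>6)&(X<32);print("hook X",np.percentile(X[m],[2,98]),"Y-c",np.percentile(Y[m]-c,[2,98]),np.median(Z[m]))
np.savez("rack.npz",o=o,ex=ex,ey=ey,c=c);print(o,ex,ey,c,"charger world",o+c*ey)
cv2.imwrite("pics/w1c.png",cv2.resize(im[110:245,220:330],(600,736)[::1],interpolation=cv2.INTER_CUBIC)[:600])
```

```text
rail dir deg 74.853905 z 0.15076809381836515 pt 589.26825 -96.00445 1630 extent -104.64445383124072 179.35192793457972
rail width [-5.73187674  4.94906954] Y ends -165.93959695868213 118.05678480713831
housing Y [-29.57152881  24.97741405] X [ 6.70662719 40.95657021] z 135.6126010714579
-60 [140. 151. 152.]; -58 [150. 151. 151.]; -56 [150. 151. 151.]; -54 [150. 150. 152.]; -52 [150. 151. 151.]; -50 [151. 151. 151.]; -46 [161. 161. 161.]; -44 [160. 161. 162.]; -42 [160. 161. 162.]; -40 [160. 161. 162.]; -38 [160. 161. 162.]; -36 [160. 161. 162.]; -34 [158. 161. 161.]; -32 [150. 154. 160.]; -30 [150. 150. 151.]; -28 [133. 150. 151.]; -26 [119. 134. 151.]; -24 [126. 151. 151.]; -22 [126. 151. 151.]; -20 [122. 122. 145.]; -18 [129. 177. 178.]; -16 [171. 177. 177.]; -14 [177. 177. 178.]; -12 [156. 177. 178.]; -10 [157. 177. 178.]; -8 [157. 177. 178.]; -6 [164. 171. 177.]; -4 [150. 167. 168.]; -2 [149. 167. 168.]; 0 [166. 167. 168.]; 2 [152. 167. 168.]; 4 [159. 167. 168.]; 6 [163. 167. 168.]; 8 [164. 168. 390.]; 10 [389. 390. 391.]; 12 [148. 178. 390.]; 14 [178. 381. 381.]; 16 [379. 381. 3
[... 284 characters left out ...]
60. 161. 162.]; 46 [150. 152. 159.]; 48 [150. 150. 151.]; 50 [120. 151. 152.]; 52 [150. 151. 151.]; 54 [149. 151. 152.]; 56 [150. 151. 152.]; 58 [150. 151. 152.]; 60 [147. 151. 152.]; 
1 head Z [177.27104397 379.67702449 381.72286256] X [-39.20824974  -5.85353836] Y-c [13.71905445 47.09033564]
hook X [ 6.04019001 12.73600083] Y-c [32.1666548  45.40423528] 160.789535620506
-1 head Z [171.35370637 185.77195934 196.40474305] X [-26.29776794  -6.80420955] Y-c [-45.34918073 -28.75688074]
hook X [ 6.0095655  13.33707668] Y-c [-45.6161938  -32.26175714] 160.8576666516538
[589.26825 -96.00445] [ 0.9652628 -0.2612811] [0.2612811 0.9652628] -2.2970573805862013 charger world [588.66807183 -98.22171191]
```

View pics/w1c.png

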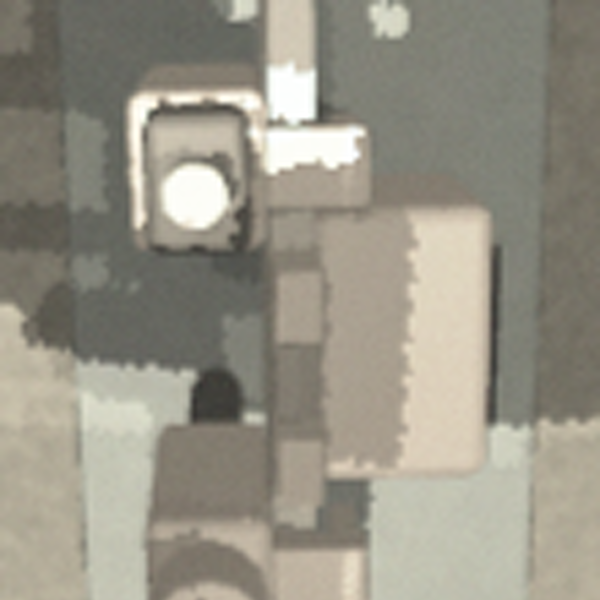

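Run:
```python
from h import *
z=np.load("wrist1.npz");k=np.load("rack.npz");P=z['P'];o,ex,ey,c=k['o'],k['ex'],k['ey'],k['c']
X=(P[...,:2]*1000-o)@ex;Y=(P[...,:2]*1000-o)@ey-c;Z=P[...,2]*1000
m=(Z>175.5)&(Z<181)&(np.abs(X)<7)
for s in(m&(Y<2)&(Y>-30),m&(Y>2)&(Y<30)):print("cheek",s.sum(),np.percentile(Y[s],[0,3,97,100]).round(1),np.percentile(X[s],[2,98]).round(1),np.median(Z[s]))
s=(Z>165)&(Z<170)&(np.abs(X)<4)&(np.abs(Y)<14);print("shoe",np.percentile(Y[s],[2,98]),np.median(Z[s]))
m=(Z>149)&(Z<152.5)&(np.abs(X)<7)&(np.abs(Y)>50);print("railX",np.percentile(X[m],[2,50,98]))
```

```text
cheek 110 [-17.9 -17.4  -6.3  -5.7] [-3.7  4. ] 177.16646514647704
cheek 115 [11.8 11.9 23.3 23.4] [-3.4  4.1] 177.2480396425281
shoe [-6.19142058  8.66307973] 167.24733450047162
railX [-4.96648606  0.13490478  5.04005319]
```

Call:
jog_arm --targets '[{"dx": -0.7,"dy": 4.0,"dz": 0.5,"yaw": 0,"hand": 0},{"dx": -0.7,"dy": 4.0,"dz": 0.5,"yaw": 0,"hand": 0},{"dx": -1.0,"dy": 4.0,"dz": 0.5,"yaw": 0,"hand": 0},{"dx": -1.0,"dy": 4.0,"dz": 0.5,"yaw": 0,"hand": 0},{"dx": -1.0,"dy": 4.0,"dz": 0,"yaw": 0,"hand": 0},{"dx": -1.0,"dy": 4.0,"dz": 0,"yaw": 0,"hand": 0},{"dx": -1.0,"dy": 4.0,"dz": 0,"yaw": 0,"hand": 0},{"dx": -1.0,"dy": 4.0,"dz": 0,"yaw": 0,"hand": 0},{"dx": -0.8,"dy": 2.0,"dz": 0,"yaw": 0,"hand": 0},{"dx": 0,"dy": 0,"dz": 0,"yaw": 0,"hand": 0},{"dx": 0,"dy": 0,"dz": 0,"yaw": 0,"hand": 0}]'

```text
clock: 3.32
tcp_pos: [0.491, 0.2383, 0.3188]
tcp_rot: [0.0, 0.802, 0.598, -0.0]
contact_force: [1.1, -1.1, 0.0]
grip_width: 0.088
grasp_force: 0.0
```

Run:
```python
from h import *
s=r.get_state();print(s['clock'],s['tcp_pos'],s['tcp_rot'],s['q'])
im,d,P=cloud("wrist");np.savez("wrist2.npz",im=im,P=P,T=K("wrist")[3]);cv2.imwrite("pics/w2.png",cv2.resize(im,(768,576)))
```

```text
3.325 [0.49102389 0.23825004 0.31881796] [ 1.52306092e-04  8.01804061e-01  5.97587001e-01 -3.26180448e-05] [ 2.34899708e-01  3.29920361e-01  1.14610324e+00 -3.07014629e-04
  1.66550881e+00  5.24690454e-01]
```

View pics/w2.png

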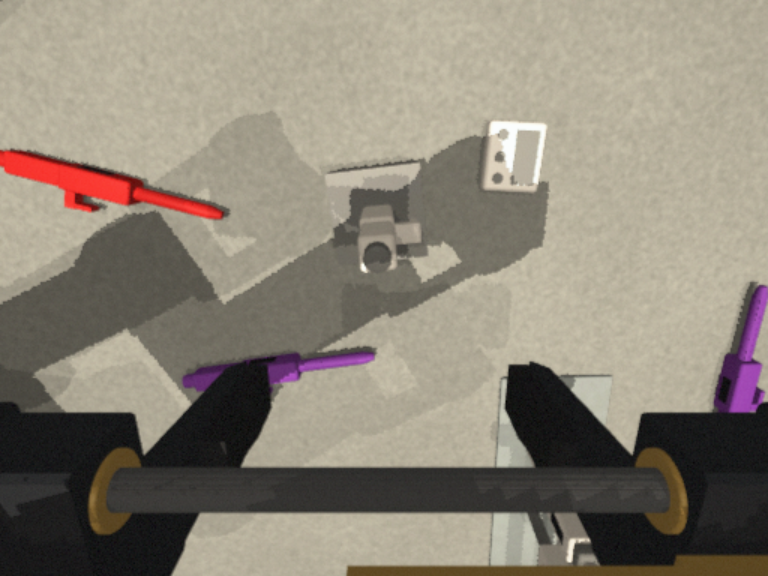

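The pipette is seen from above: button at (377,255), neck up to (377,210), hook arm at (408,233) pointing right. Timer at (515,155) is well clear. Next I'll measure its axis and hook direction.

Run:
```python
from h import *
z=np.load("wrist2.npz");P=z['P']*1000
Q=P[110:200,200:300].reshape(-1,3)
def band(a,b,extra=None):
    q=Q[(Q[:,2]>a)&(Q[:,2]<b)]
    rc=cv2.minAreaRect(q[:,:2].astype(np.float32));print(a,b,len(q),[np.round(x,1) for x in rc],q.mean(0).round(1))
    return q
band(226,233);band(212,218);band(160,166);n=band(150,160);band(57,62)
# side lines of hook arm top / neck in direction near yaw
q=Q[(Q[:,2]>153)&(Q[:,2]<166)]
h=q[(q[:,0]-490)>13];print("hook arm",len(h),h.mean(0),h.min(0),h.max(0)); 
rc=cv2.minAreaRect(h[:,:2].astype(np.float32));print(rc)
np.save("pip.npy",q)
```

```text
226 233 282 [array([492.5, 265.1]), array([15.2, 14.8]), np.float64(29.1)] [492.6 265.4 229.5]
212 218 304 [array([492.2, 265. ]), array([21.9, 22. ]), np.float64(78.6)] [493.4 267.8 215. ]
160 166 264 [array([500.3, 265.4]), array([22.5, 43.9]), np.float64(57.2)] [505.2 266.7 161.6]
150 160 116 [array([500.3, 265.7]), array([21.9, 42.8]), np.float64(59.1)] [508.3 266.1 157.9]
57 62 2514 [array([489.3, 265.2]), array([84.2, 84.1]), np.float64(80.0)] [489.7 274.4  60.7]
hook arm 263 [511.61822716 262.23227309 160.27652912] [503.11387883 252.93719132 153.41505324] [521.8804306  276.33613504 163.94276029]
((510.99407958984375, 264.0680236816406), (19.35349464416504, 20.92374610900879), 73.2927474975586)
```

Call:
jog_arm --targets '[{"dx": 0.1,"dy": 1.7,"dz": 0,"yaw": 5.5,"hand": 0},{"dx": 0,"dy": 1.0,"dz": -1.6,"yaw": 0,"hand": 0},{"dx": 0,"dy": 0,"dz": -3.0,"yaw": 0,"hand": 0},{"dx": 0,"dy": 0,"dz": -3.0,"yaw": 0,"hand": 0},{"dx": 0,"dy": 0,"dz": -3.0,"yaw": 0,"hand": 0},{"dx": 0,"dy": 0,"dz": -2.0,"yaw": 0,"hand": 0},{"dx": 0,"dy": 0,"dz": -1.0,"yaw": 0,"hand": 0},{"dx": 0,"dy": 0,"dz": 0,"yaw": 0,"hand": 0.5},{"dx": 0,"dy": 0,"dz": 0,"yaw": 0,"hand": 0.65}]' --grip_force 30

```text
clock: 4.5
tcp_pos: [0.492, 0.2665, 0.1834]
tcp_rot: [0.0, 0.772, 0.636, 0.001]
contact_force: [1.0, 0.5, -0.2]
grip_width: 0.0704
grasp_force: 0.0
```

Run:
```python
from h import *
s=r.get_state();print(s['clock'],s['tcp_pos'],s['tcp_rot'],s['grip_width'])
im,d,P=cloud("wrist");cv2.imwrite("pics/w3.png",cv2.resize(im,(512,384)))
```

```text
4.5 [0.4919901  0.26653345 0.18341092] [2.72351531e-04 7.71868930e-01 6.35781327e-01 6.20519817e-04] 0.07040640286409366
```

View pics/w3.png

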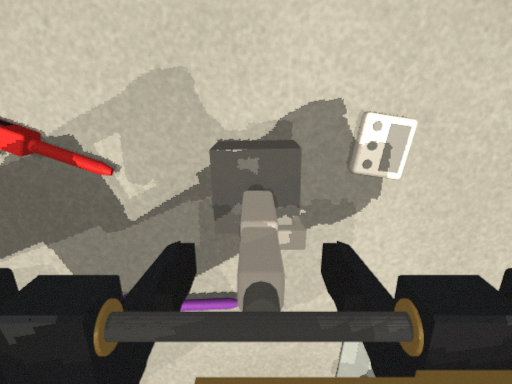

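The neck (column ~260) is centred between the fingers (195 and 322) and square to them. I'll close the gripper.

Call:
jog_arm --targets '[{"dx": 0,"dy": 0,"dz": 0,"yaw": 0,"hand": 0.8},{"dx": 0,"dy": 0,"dz": 0,"yaw": 0,"hand": 1},{"dx": 0,"dy": 0,"dz": 0,"yaw": 0,"hand": 1},{"dx": 0,"dy": 0,"dz": 0,"yaw": 0,"hand": 1},{"dx": 0,"dy": 0,"dz": 0,"yaw": 0,"hand": 1},{"dx": 0,"dy": 0,"dz": 0,"yaw": 0,"hand": 1}]' --grip_force 40

```text
clock: 5.3
tcp_pos: [0.4916, 0.2665, 0.1828]
tcp_rot: [-0.0, 0.772, 0.636, -0.0]
contact_force: [-0.8, 0.6, 0.3]
grip_width: 0.0215
grasp_force: 40.0
```

Call:
jog_arm --targets '[{"dx": 0,"dy": 0,"dz": 1.0,"yaw": 0,"hand": 1},{"dx": 0,"dy": 0,"dz": 2.0,"yaw": 0,"hand": 1},{"dx": 0,"dy": 0,"dz": 2.5,"yaw": 0,"hand": 1},{"dx": 0,"dy": 0,"dz": 2.5,"yaw": 0,"hand": 1},{"dx": 0,"dy": 0,"dz": 2.0,"yaw": 0,"hand": 1},{"dx": 0,"dy": 0,"dz": 1.5,"yaw": 0,"hand": 1},{"dx": 0,"dy": 0,"dz": 0,"yaw": 0,"hand": 1},{"dx": 0,"dy": 0,"dz": 0,"yaw": 0,"hand": 1}]'

```text
clock: 6.3
tcp_pos: [0.4914, 0.2664, 0.2972]
tcp_rot: [-0.0, 0.772, 0.636, -0.0]
contact_force: [-0.1, -0.3, -1.4]
grip_width: 0.0222
grasp_force: 39.9
```

```bash
cat > pip.py <<'E'
from h import *
# slices of the held pipette: visible half-surfaces from scene (-y side) and side (+y side), 3 heights
def look():
    s=r.get_state();t=s['tcp_pos']*1000;print(s['clock'],t.round(1),s['tcp_rot'].round(4),s['contact_force'].round(2))
    for n in("scene","side"):
        im,d,P=cloud(n);Q=P.reshape(-1,3)*1000
        Q=Q[(np.hypot(Q[:,0]-t[0],Q[:,1]-t[1])<45)&(Q[:,2]>t[2]-185)]
        for a,b in((-176,-160),(-150,-130),(-125,-100),(-80,-30)):
            q=Q[(Q[:,2]-t[2]>a)&(Q[:,2]-t[2]<b)]
            if len(q)>5:
                # mid across the line of sight, from percentiles
                o=K(n)[3][:3,3]*1000;e=t[:2]-o[:2];e/=np.linalg.norm(e);l=np.array([-e[1],e[0]])
                w=(q[:,:2]-t[:2])@l;dd=(q[:,:2]-t[:2])@e
                print(n,a,b,len(q),"across",l.round(2),np.percentile(w,[3,97]).round(1),"near",np.percentile(dd,[10,50]).round(1),"zmin",(q[:,2].min()-t[2]).round(1))
E
python3 -c "
from pip import *
look()"
```

```text
6.3 [491.4 266.4 297.2] [-2.000e-04  7.717e-01  6.359e-01 -5.000e-04] [-0.08 -0.29 -1.43]
scene -176 -160 10 across [-0.91 -0.41] [-3.8  4.5] near [-6.7 -5.4] zmin -172.6
scene -150 -130 30 across [-0.91 -0.41] [-4.4  7.8] near [-9.4 -5.5] zmin -149.5
scene -125 -100 35 across [-0.91 -0.41] [-4.1  8. ] near [-7.9 -5.4] zmin -122.9
scene -80 -30 198 across [-0.91 -0.41] [-23.1  16.9] near [-18.7 -11.6] zmin -79.9
side -176 -160 16 across [0.99 0.17] [-5.7  3.7] near [-5. -4.] zmin -173.2
side -150 -130 48 across [0.99 0.17] [-8.2  4. ] near [-6.1 -4.7] zmin -149.9
side -125 -100 68 across [0.99 0.17] [-7.7  4.4] near [-6.8 -4.6] zmin -125.0
side -80 -30 343 across [0.99 0.17] [-14.4  26.2] near [-14.9 -10.7] zmin -79.7
```

Call:
jog_arm --targets '[{"dx": 0.5,"dy": -2.0,"dz": 2.0,"yaw": 0,"hand": 1},{"dx": 0.9,"dy": -4.0,"dz": 2.5,"yaw": -1,"hand": 1},{"dx": 0.9,"dy": -4.0,"dz": 2.5,"yaw": -1,"hand": 1},{"dx": 0.9,"dy": -4.0,"dz": 2.0,"yaw": -1,"hand": 1},{"dx": 0.9,"dy": -4.0,"dz": 1.3,"yaw": -1.1,"hand": 1},{"dx": 0.9,"dy": -4.0,"dz": 0,"yaw": 0,"hand": 1},{"dx": 0.9,"dy": -4.0,"dz": 0,"yaw": 0,"hand": 1},{"dx": 0.9,"dy": -4.0,"dz": 0,"yaw": 0,"hand": 1},{"dx": 0.7,"dy": -3.0,"dz": 0,"yaw": 0,"hand": 1},{"dx": 0.35,"dy": -1.5,"dz": 0,"yaw": 0,"hand": 1},{"dx": 0.2,"dy": -1.07,"dz": 0,"yaw": 0,"hand": 1},{"dx": 0,"dy": 0,"dz": 0,"yaw": 0,"hand": 1},{"dx": 0,"dy": 0,"dz": 0,"yaw": 0,"hand": 1},{"dx": 0,"dy": 0,"dz": 0,"yaw": 0,"hand": 1}]'

```text
clock: 8.15
tcp_pos: [0.572, -0.0884, 0.401]
tcp_rot: [0.0, 0.794, 0.608, 0.0]
contact_force: [-0.1, 0.5, -1.7]
grip_width: 0.0216
grasp_force: 39.9
```

```bash
python3 -c "
from pip import *
look()
im,_=r.capture('wrist');cv2.imwrite('pics/w4.png',im)
k=np.load('rack.npz');t=r.get_state()['tcp_pos'][:2]*1000
print('TCP rack',(t-k['o'])@k['ex'],(t-k['o'])@k['ey']-k['c'])"
```

```text
8.15 [572.  -88.4 401. ] [1.000e-04 7.937e-01 6.084e-01 1.000e-04] [-0.13  0.52 -1.73]
scene -176 -160 15 across [-0.87 -0.49] [-3.3  6. ] near [-5.7 -3.9] zmin -172.6
scene -150 -130 42 across [-0.87 -0.49] [-4.4  7.5] near [-7.7 -5. ] zmin -149.8
scene -125 -100 54 across [-0.87 -0.49] [-5.2  7.9] near [-6.9 -5.2] zmin -124.6
scene -80 -30 299 across [-0.87 -0.49] [-20.3  17.2] near [-19.1 -11.7] zmin -80.0
side -176 -160 15 across [0.98 0.19] [-6.5  3.8] near [-6.1 -4. ] zmin -170.2
side -150 -130 35 across [0.98 0.19] [-6.3  4. ] near [-8.4 -5.2] zmin -149.9
side -125 -100 43 across [0.98 0.19] [-6.   4.1] near [-7.1 -4.5] zmin -124.9
side -80 -30 271 across [0.98 0.19] [-15.3  24.1] near [-15.2 -10. ] zmin -79.8
TCP rack -18.470809286324805 4.770338370238015
```

View pics/w4.png

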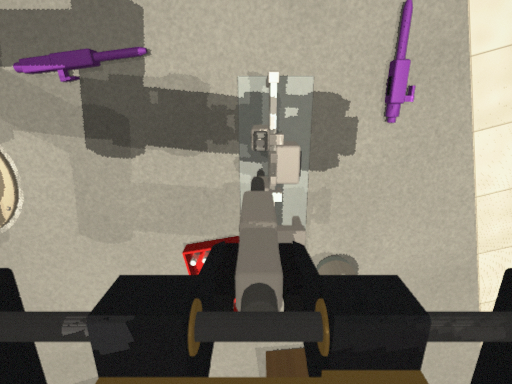

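The held pipette hangs straight: tip at (258,180) and neck at (258,250) are in one column, and the gap lies below. I'll descend in stages.

Call:
jog_arm --targets '[{"dx": 0,"dy": -0.04,"dz": -1.0,"yaw": 0,"hand": 1},{"dx": 0,"dy": 0,"dz": -2.0,"yaw": 0,"hand": 1},{"dx": 0,"dy": 0,"dz": -2.0,"yaw": 0,"hand": 1},{"dx": 0,"dy": 0,"dz": -2.0,"yaw": 0,"hand": 1},{"dx": 0,"dy": 0,"dz": -1.5,"yaw": 0,"hand": 1},{"dx": 0,"dy": 0,"dz": -1.2,"yaw": 0,"hand": 1},{"dx": 0,"dy": 0,"dz": 0,"yaw": 0,"hand": 1},{"dx": 0,"dy": 0,"dz": 0,"yaw": 0,"hand": 1}]'

```text
clock: 9.3
tcp_pos: [0.5723, -0.0896, 0.3043]
tcp_rot: [0.0, 0.794, 0.608, 0.0]
contact_force: [0.4, 0.4, -1.3]
grip_width: 0.0213
grasp_force: 39.9
```

Run:
```python
from h import *
k=np.load('rack.npz');s=r.get_state();t=s['tcp_pos'][:2]*1000
print('TCP rack',(t-k['o'])@k['ex'],(t-k['o'])@k['ey']-k['c'],s['contact_force'],s['tcp_pos'])
im,d,P=cloud("wrist");P=P*1000
X=(P[...,:2]-k['o'])@k['ex'];Y=(P[...,:2]-k['o'])@k['ey']-k['c'];Z=P[...,2]
def st(name,m):
    if m.sum()>5: print(name,m.sum(),"X",np.percentile(X[m],[3,50,97]).round(1),"Y",np.percentile(Y[m],[3,50,97]).round(1),"Z",np.median(Z[m]).round(1))
tz=s['tcp_pos'][2]*1000
st("hookarm",(X>-4)&(X<20)&(abs(Y)<20)&(abs(Z-(tz-23))<6))
st("body/neck +y face",(X>-45)&(X<-3)&(Y>5)&(Y<25)&(Z>tz-60)&(Z<tz-25))
st("shaft",(X>-45)&(X<-3)&(Y>0)&(Y<25)&(Z>tz-165)&(Z<tz-95)&(Z>200))
st("cheek+",(Z>175.5)&(Z<180)&(abs(X)<7)&(Y>2)&(Y<30))
st("short+ hook",(Z>157)&(Z<164)&(abs(X)<12)&(Y>28)&(Y<50))
cv2.imwrite("pics/w5.png",cv2.resize(im[60:290,150:390],(720,600)))
```

```text
TCP rack -18.050523389159146 4.015144557206612 [ 0.40060118  0.37914569 -1.28956016] [ 0.57229366 -0.08962978  0.30426601]
hookarm 394 X [-3.6  3.9 10.8] Y [0.7 6.5 9.6] Z 281.7
body/neck +y face 643 X [-29.6 -18.1  -5.8] Y [ 9.3 16.1 16.6] Z 264.8
cheek+ 102 X [-3.5  0.2  3.3] Y [12.  17.7 23.4] Z 177.5
short+ hook 316 X [-7.   1.8 11.6] Y [31.8 39.  48.5] Z 161.0
```

View pics/w5.png

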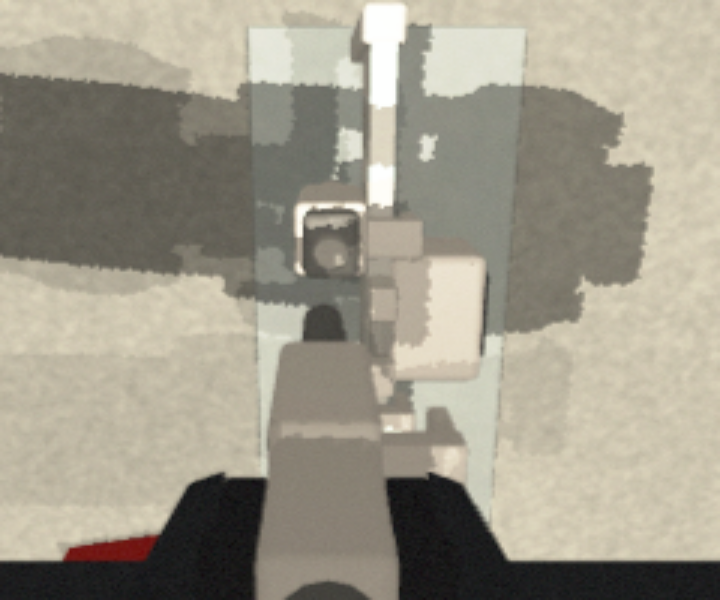

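Everything agrees in one camera: the hook centre is at Y≈2.7 against the notch at 2.85, and the axis is at X≈-18. The pipette sits between the two hanging neighbours. I'll continue down.

Call:
jog_arm --targets '[{"dx": 0,"dy": 0,"dz": -1.5,"yaw": 0,"hand": 1},{"dx": 0,"dy": 0,"dz": -1.5,"yaw": 0,"hand": 1},{"dx": 0,"dy": 0,"dz": -1.5,"yaw": 0,"hand": 1},{"dx": 0,"dy": 0,"dz": -1.5,"yaw": 0,"hand": 1},{"dx": 0,"dy": 0,"dz": -1.2,"yaw": 0,"hand": 1},{"dx": 0,"dy": 0,"dz": 0,"yaw": 0,"hand": 1},{"dx": 0,"dy": 0,"dz": 0,"yaw": 0,"hand": 1}]'

```text
clock: 10.22
tcp_pos: [0.5724, -0.0897, 0.2324]
tcp_rot: [0.0, 0.794, 0.608, 0.0]
contact_force: [-0.8, -0.7, -1.3]
grip_width: 0.0217
grasp_force: 39.9
```

Call:
jog_arm --targets '[{"dx": 0,"dy": 0,"dz": -0.2,"yaw": 0,"hand": 1},{"dx": 0,"dy": 0,"dz": -0.2,"yaw": 0,"hand": 1},{"dx": 0,"dy": 0,"dz": -0.2,"yaw": 0,"hand": 1},{"dx": 0,"dy": 0,"dz": -0.2,"yaw": 0,"hand": 1},{"dx": 0,"dy": 0,"dz": 0,"yaw": 0,"hand": 1}]'

```text
clock: 10.85
tcp_pos: [0.5721, -0.0895, 0.2236]
tcp_rot: [-0.0, 0.794, 0.608, -0.0]
contact_force: [-0.2, -1.0, -0.5]
grip_width: 0.0217
grasp_force: 39.9
```

Call:
jog_arm --targets '[{"dx": 0,"dy": 0,"dz": -0.2,"yaw": 0,"hand": 1},{"dx": 0,"dy": 0,"dz": -0.2,"yaw": 0,"hand": 1},{"dx": 0,"dy": 0,"dz": -0.2,"yaw": 0,"hand": 1},{"dx": 0,"dy": 0,"dz": -0.2,"yaw": 0,"hand": 1},{"dx": 0,"dy": 0,"dz": -0.2,"yaw": 0,"hand": 1},{"dx": 0,"dy": 0,"dz": -0.2,"yaw": 0,"hand": 1},{"dx": 0,"dy": 0,"dz": 0,"yaw": 0,"hand": 1}]'

```text
clock: 11.72
tcp_pos: [0.5721, -0.0896, 0.2116]
tcp_rot: [-0.0, 0.794, 0.608, -0.0]
contact_force: [-0.3, -0.4, -0.8]
grip_width: 0.0219
grasp_force: 39.9
```

Call:
jog_arm --targets '[{"dx": 0,"dy": 0,"dz": -0.1,"yaw": 0,"hand": 1},{"dx": 0,"dy": 0,"dz": -0.1,"yaw": 0,"hand": 1},{"dx": 0,"dy": 0,"dz": -0.1,"yaw": 0,"hand": 1},{"dx": 0,"dy": 0,"dz": 0,"yaw": 0,"hand": 1}]'

```text
clock: 12.22
tcp_pos: [0.5721, -0.0895, 0.2087]
tcp_rot: [-0.0, 0.794, 0.608, -0.0]
contact_force: [-0.1, 0.2, -2.0]
grip_width: 0.0218
grasp_force: 39.9
```

Call:
jog_arm --targets '[{"dx": 0,"dy": 0,"dz": -0.1,"yaw": 0,"hand": 1},{"dx": 0,"dy": 0,"dz": -0.1,"yaw": 0,"hand": 1},{"dx": 0,"dy": 0,"dz": -0.1,"yaw": 0,"hand": 1},{"dx": 0,"dy": 0,"dz": 0,"yaw": 0,"hand": 1}]'

```text
clock: 12.72
tcp_pos: [0.5721, -0.0896, 0.2056]
tcp_rot: [-0.0, 0.794, 0.608, -0.0]
contact_force: [0.8, -0.3, -1.0]
grip_width: 0.0219
grasp_force: 39.9
```

Call:
jog_arm --targets '[{"dx": 0,"dy": 0,"dz": -0.1,"yaw": 0,"hand": 1},{"dx": 0,"dy": 0,"dz": -0.1,"yaw": 0,"hand": 1},{"dx": 0,"dy": 0,"dz": -0.1,"yaw": 0,"hand": 1},{"dx": 0,"dy": 0,"dz": 0,"yaw": 0,"hand": 1}]'

```text
clock: 13.22
tcp_pos: [0.5721, -0.0896, 0.2027]
tcp_rot: [-0.0, 0.794, 0.608, -0.0]
contact_force: [0.3, 0.2, -1.0]
grip_width: 0.0218
grasp_force: 39.9
```

Call:
jog_arm --targets '[{"dx": 0,"dy": 0,"dz": -0.1,"yaw": 0,"hand": 1},{"dx": 0,"dy": 0,"dz": -0.1,"yaw": 0,"hand": 1},{"dx": 0,"dy": 0,"dz": -0.1,"yaw": 0,"hand": 1},{"dx": 0,"dy": 0,"dz": 0,"yaw": 0,"hand": 1}]'

```text
clock: 13.72
tcp_pos: [0.5721, -0.0895, 0.1996]
tcp_rot: [-0.0, 0.794, 0.608, -0.0]
contact_force: [0.2, -0.1, -1.2]
grip_width: 0.0214
grasp_force: 39.9
```

The hook is in the notch with no side load. Now I'll feel for the shoe.

Call:
jog_arm --targets '[{"dx": 0,"dy": 0,"dz": -0.1,"yaw": 0,"hand": 1},{"dx": 0,"dy": 0,"dz": -0.1,"yaw": 0,"hand": 1},{"dx": 0,"dy": 0,"dz": 0,"yaw": 0,"hand": 1}]'

```text
clock: 14.1
tcp_pos: [0.5722, -0.0896, 0.198]
tcp_rot: [0.0, 0.794, 0.608, 0.0]
contact_force: [-1.6, 0.9, 3.0]
grip_width: 0.0215
grasp_force: 39.9
```

Call:
jog_arm --targets '[{"dx": 0,"dy": 0,"dz": -0.1,"yaw": 0,"hand": 1},{"dx": 0,"dy": 0,"dz": -0.1,"yaw": 0,"hand": 1},{"dx": 0,"dy": 0,"dz": 0,"yaw": 0,"hand": 1}]'

```text
clock: 14.48
tcp_pos: [0.5722, -0.0896, 0.1956]
tcp_rot: [-0.0, 0.794, 0.608, 0.0]
contact_force: [-0.4, 0.7, 3.5]
grip_width: 0.0215
grasp_force: 39.9
```

Call:
jog_arm --targets '[{"dx": 0,"dy": 0,"dz": -0.1,"yaw": 0,"hand": 1},{"dx": 0,"dy": 0,"dz": 0,"yaw": 0,"hand": 1}]'

```text
clock: 14.72
tcp_pos: [0.5722, -0.0896, 0.1946]
tcp_rot: [-0.0, 0.794, 0.608, 0.0]
contact_force: [-0.5, -0.3, 2.3]
grip_width: 0.0219
grasp_force: 39.9
```

Call:
jog_arm --targets '[{"dx": 0,"dy": 0,"dz": -0.05,"yaw": 0,"hand": 1},{"dx": 0,"dy": 0,"dz": 0,"yaw": 0,"hand": 1}]'

```text
clock: 14.98
tcp_pos: [0.5722, -0.0896, 0.1942]
tcp_rot: [0.0, 0.794, 0.608, 0.0]
contact_force: [-0.9, 0.3, 2.8]
grip_width: 0.0214
grasp_force: 39.9
```

Call:
jog_arm --targets '[{"dx": 0,"dy": 0,"dz": -0.05,"yaw": 0,"hand": 1},{"dx": 0,"dy": 0,"dz": 0,"yaw": 0,"hand": 1}]'

```text
clock: 15.22
tcp_pos: [0.5722, -0.0896, 0.1937]
tcp_rot: [0.0, 0.794, 0.608, 0.0]
contact_force: [0.2, 0.9, 2.3]
grip_width: 0.0215
grasp_force: 39.9
```

Call:
jog_arm --targets '[{"dx": 0,"dy": 0,"dz": -0.05,"yaw": 0,"hand": 1},{"dx": 0,"dy": 0,"dz": 0,"yaw": 0,"hand": 1}]'

```text
clock: 15.48
tcp_pos: [0.5722, -0.0896, 0.1934]
tcp_rot: [0.0, 0.794, 0.608, 0.0]
contact_force: [-1.2, 0.6, 4.9]
grip_width: 0.0215
grasp_force: 39.9
```

Call:
jog_arm --targets '[{"dx": 0,"dy": 0,"dz": -0.03,"yaw": 0,"hand": 1},{"dx": 0,"dy": 0,"dz": 0,"yaw": 0,"hand": 1}]'

```text
clock: 15.72
tcp_pos: [0.5722, -0.0896, 0.1934]
tcp_rot: [0.0, 0.794, 0.608, 0.0]
contact_force: [-0.9, 0.9, 5.1]
grip_width: 0.0216
grasp_force: 39.9
```

Call:
jog_arm --targets '[{"dx": 0,"dy": 0,"dz": -0.03,"yaw": 0,"hand": 1},{"dx": 0,"dy": 0,"dz": 0,"yaw": 0,"hand": 1}]'

```text
clock: 15.98
tcp_pos: [0.5722, -0.0896, 0.1933]
tcp_rot: [0.0, 0.794, 0.608, 0.0]
contact_force: [-2.5, 0.2, 6.6]
grip_width: 0.0215
grasp_force: 39.9
```

Call:
jog_arm --targets '[{"dx": 0,"dy": 0,"dz": -0.03,"yaw": 0,"hand": 1},{"dx": 0,"dy": 0,"dz": 0,"yaw": 0,"hand": 1}]'

```text
clock: 16.23
tcp_pos: [0.5722, -0.0896, 0.1933]
tcp_rot: [0.001, 0.794, 0.608, 0.0]
contact_force: [-2.8, 0.4, 9.3]
grip_width: 0.0216
grasp_force: 39.9
```

The TCP has stopped at 0.1933 while the force rises, so this looks like the rigid stop. I'll press a little more to confirm.

Call:
jog_arm --targets '[{"dx": 0,"dy": 0,"dz": -0.04,"yaw": 0,"hand": 1},{"dx": 0,"dy": 0,"dz": 0,"yaw": 0,"hand": 1},{"dx": 0,"dy": 0,"dz": 0,"yaw": 0,"hand": 1}]'

```text
clock: 16.6
tcp_pos: [0.5722, -0.0896, 0.1932]
tcp_rot: [0.001, 0.794, 0.608, 0.0]
contact_force: [-4.1, 1.5, 11.2]
grip_width: 0.0213
grasp_force: 39.9
```

Run:
```python
from h import *
k=np.load('rack.npz')
s=r.get_state();print(s['tcp_pos'],s['contact_force'],s['wrist_torque'])
im,d,P=cloud("wrist");P=P*1000
X=(P[...,:2]-k['o'])@k['ex'];Y=(P[...,:2]-k['o'])@k['ey']-k['c'];Z=P[...,2]
def st(name,m):
    print(name,m.sum(),*( [np.percentile(a[m],[3,50,97]).round(1) for a in (X,Y,Z)] if m.sum()>5 else []))
st("arm top",(X>-3)&(X<14)&(abs(Y-3)<6)&(Z>150)&(Z<185))
st("cheek+ top",(abs(X)<5)&(Y>11)&(Y<25)&(Z>172)&(Z<182))
st("short+ hook",(Z>157)&(Z<164)&(abs(X)<12)&(Y>28)&(Y<50))
```

```text
[ 0.57222294 -0.08958133  0.19323553] [-4.07702377  1.47624601 11.23063671] [ 0.15850772  0.49019674 -0.00215056]
arm top 281 [-2.4  5.2 10.9] [0.6 5.2 8.9] [163.2 171.  172.1]
cheek+ top 294 [-3.9 -0.3  3.6] [12.  18.6 23.6] [172.9 177.1 178.4]
short+ hook 725 [-7.   1.8 11.3] [31.7 39.1 47.5] [159.2 161.  163.6]
```

The arm top is 6 mm below the cheek tops, so the shoe is fully down, and the neighbour hasn't moved. I'll ease off and release.

Call:
jog_arm --targets '[{"dx": 0,"dy": 0,"dz": 0.05,"yaw": 0,"hand": 1},{"dx": 0,"dy": 0,"dz": 0.0,"yaw": 0,"hand": 1}]' --grip_force 15

```text
clock: 16.9
tcp_pos: [0.5722, -0.0896, 0.1932]
tcp_rot: [0.0, 0.794, 0.608, 0.0]
contact_force: [-2.1, 0.7, 7.7]
grip_width: 0.0222
grasp_force: 15.0
```

Call:
jog_arm --targets '[{"dx": 0,"dy": 0,"dz": 0,"yaw": 0,"hand": 0.7},{"dx": 0,"dy": 0,"dz": 0,"yaw": 0,"hand": 0.6},{"dx": 0,"dy": 0,"dz": 0,"yaw": 0,"hand": 0.5},{"dx": 0,"dy": 0,"dz": 0,"yaw": 0,"hand": 0.5},{"dx": 0,"dy": 0,"dz": 0,"yaw": 0,"hand": 0.5}]'

```text
clock: 17.52
tcp_pos: [0.5721, -0.0896, 0.1924]
tcp_rot: [-0.0, 0.794, 0.608, -0.0]
contact_force: [0.5, -0.6, 0.6]
grip_width: 0.0439
grasp_force: 0.0
```

Call:
jog_arm --targets '[{"dx": 0,"dy": 0,"dz": 0.5,"yaw": 0,"hand": 0.5},{"dx": 0,"dy": 0,"dz": 1.5,"yaw": 0,"hand": 0.5},{"dx": 0,"dy": 0,"dz": 2.5,"yaw": 0,"hand": 0.5},{"dx": 0,"dy": 0,"dz": 3.0,"yaw": 0,"hand": 0.5},{"dx": 0,"dy": 0,"dz": 3.0,"yaw": 0,"hand": 0.5},{"dx": 0,"dy": 0,"dz": 0,"yaw": 0,"hand": 0.5},{"dx": 0,"dy": 0,"dz": 0,"yaw": 0,"hand": 0.5}]'

```text
clock: 18.4
tcp_pos: [0.5719, -0.0895, 0.2969]
tcp_rot: [-0.0, 0.794, 0.608, -0.0]
contact_force: [-0.0, 0.2, -0.9]
grip_width: 0.0435
grasp_force: 0.0
```

Run:
```python
from h import *
k=np.load('rack.npz')
im,d,P=cloud("wrist");P=P*1000
X=(P[...,:2]-k['o'])@k['ex'];Y=(P[...,:2]-k['o'])@k['ey']-k['c'];Z=P[...,2]
def st(name,m):
    print(name,m.sum(),*( [np.percentile(a[m],[3,50,97]).round(1) for a in (X,Y,Z)] if m.sum()>5 else []))
st("arm top",(X>-4)&(X<14)&(abs(Y-3)<6)&(Z>165)&(Z<185))
st("neck top/button",(X>-40)&(X<0)&(abs(Y)<25)&(Z>215)&(Z<250))
st("cheek+ top",(abs(X)<5)&(Y>11)&(Y<25)&(Z>174)&(Z<182))
st("short+ hook",(Z>157)&(Z<164)&(abs(X)<12)&(Y>28)&(Y<50))
st("short- hook",(Z>157)&(Z<164)&(X>5)&(X<12)&(Y<-28)&(Y>-50))
st("short- head",(Z>182)&(Z<200)&(X>-40)&(X<5)&(Y<-22)&(Y>-55))
cv2.imwrite("pics/w6.png",cv2.resize(im,(768,576)))
```

```text
arm top 191 [-3.9  3.6 10.5] [-2.7  3.1  8.8] [169.6 171.5 172.7]
neck top/button 825 [-31.3 -21.5 -11.3] [-4.8  6.9 13.3] [217.4 226.7 240.2]
cheek+ top 117 [-3.7  0.1  3.9] [12.1 17.9 23.4] [176.1 177.3 178.5]
short+ hook 313 [-7.1  1.6 11.2] [31.8 39.3 47.7] [157.6 161.  163.3]
short- hook 95 [ 5.5  8.7 11.9] [-46.  -38.3 -32.3] [157.9 160.6 161.7]
short- head 376 [-26.1 -16.5  -7.7] [-44.9 -36.1 -29.5] [183.5 188.6 196.5]
```

View pics/w6.png

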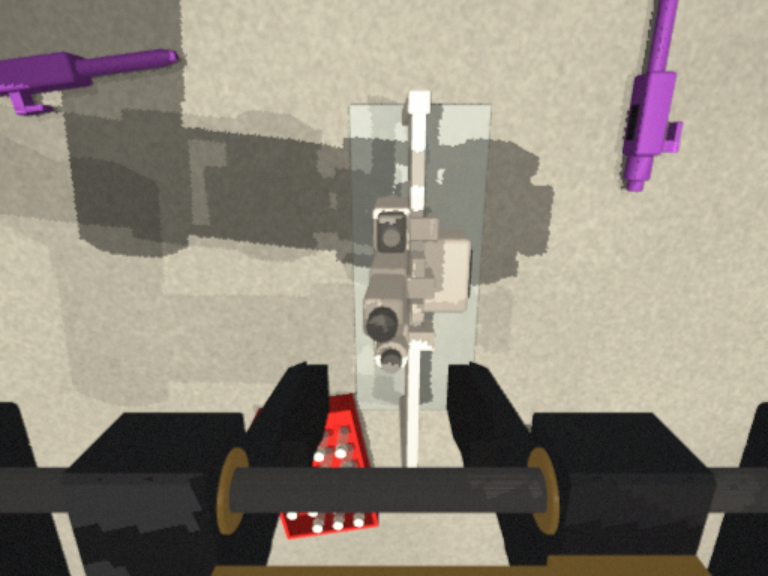

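The pipette hangs with its hook at (420,290) in the notch. It leans slightly, about 0.05 rad, inside the 0.12 limit. Both shorts are in place and the gripper is clear, so I'm handing in.

```bash
python3 -c "
from rig import r
print(r.sign_off())"
```

```text
the job is handed in; nothing more can be done
None
```

The pipette hangs by its hook in the cradle with the shoe fully down by the camera measurement. Readings while pressing peaked at about 11 N, the neighbours are where they were to within about 1 mm, and the job is handed in; the judge's result was not shown.

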